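# Stand the fallen driver up in the burn-in tray

## Task

One of the LED drivers has fallen flat on the rails of the burn-in tray, where it gets no air. Press the release key on the unit so that the tray springs out, stand the fallen driver upright on its long edge again, square across both rails between its neighbours and a few millimetres clear of them, without knocking any of the others over, then push the tray fully home until it clicks and stays shut.

Things in the scene. Friction and masses are not known exactly. Their poses are not given: they have to be found in the camera images.
- unit: Burn-in unit: grey sheet-metal housing with a clear roof window, 344 mm wide (y), 180 deep (x), 118 tall, fixed. Origin: middle of its front face at bench height; x points into the unit, y to its left seen from the front, z up. Open in front above the low tray panel. A pod 40 mm wide, 52 deep, equally tall stands at the front of its right-hand (-y) wall and carries the release key.
- release_top (a point): Centre of the top of the release key, a round black 25 mm key that stands 13 mm proud of the pod's roof (131 mm above the bench). Pressed straight down it frees the tray; it springs back up.
- release (a joint): Release key: 0 = up, grows to 0.0095 m as it is pressed down. The spring takes 2 N to start and about 5 N at the bottom; the catch lets go after about 6 mm.
- tray (a joint): Tray: 0 = home on its catch, grows as it comes out to the front (-x of the unit), 0.15 m = fully out. A spring of 5 to 8 N always pushes it out. To close, push the pull bar: in the last 20 mm the catch adds about 3 N (some 11 N in all, slowly); the tray goes up to 3 mm past home to its stop (negative values) and, let go, rests on the catch near 0.
- tray_bar (a point): Middle of the front face of the black pull bar on the tray's front: 140 mm long (y), 10 to 26 mm above the bench, standing 36 mm in front of the tray's front panel. Moves with the tray; axes as the unit.
- rails_mid (a point): Middle of the tray's two rails at their tops, 46 mm above the bench; axes as the unit. Rails: aluminium, 8 mm wide, 28 apart, 304 long (y). Beside them it is free down to the tray floor, 15 mm above the bench. The tray's front panel (top 26 mm above the bench) is 34 to 42 mm in front of this point; end plates 65 mm tall at y = 152 mm either side. Fully out it is 108 mm in front of the unit's face.
- driver_fallen_center (a point): The fallen driver: blue finned aluminium block 46 mm (its x) by 56 (its y) by 20 thick (its z), about 85 g, loose, lying flat on the rails, z axis up, x axis roughly across the rails. Point: centre of the block. Upright: its y axis vertical (either end up), its 46 mm across both rails, centred, its flat faces parallel to its neighbours'.
- driver_left_center (a point): A driver like the fallen one, standing on edge on the rails, the nearest one to the left of the fallen one. Point: its centre (28 mm above the rail tops). Its y axis is vertical, its z axis (through its 20 mm thickness) runs along the rails towards the unit's right (-y of the unit), its x axis crosses the rails. Loose, about 85 g.
- driver_right_center (a point): A driver like the fallen one, standing on edge on the rails, the only one to the right of the fallen one. Point: its centre (28 mm above the rail tops). Its y axis is vertical, its z axis (through its 20 mm thickness) runs along the rails towards the unit's right (-y of the unit), its x axis crosses the rails. Loose, about 85 g.
- driver_left_end_center (a point): A driver like the fallen one, standing on edge on the rails, at the left end of the rails beyond driver_left. Point: its centre (28 mm above the rail tops). Its y axis is vertical, its z axis (through its 20 mm thickness) runs along the rails towards the unit's right (-y of the unit), its x axis crosses the rails. Loose, about 85 g.

How it is judged:
On the way, in this order (a step that is already met when the one before it is completed fails the run):
1. the release key has been pressed and the tray has sprung out (value of joint tray above 0.14 m and angle between the y axis of driver_fallen_center and the z axis of unit, either way round above 0.12 rad), for 0.1 s.
2. with the tray out, the fallen driver stands upright on the rails between its neighbours and has been let go (value of joint tray above 0.12 m and contact force between the fingers and driver_fallen below 0.05 N and angle between the y axis of driver_fallen_center and the z axis of unit, either way round below 0.12 rad and angle between the z axis of driver_fallen_center and the y axis of unit, either way round below 0.25 rad and z of driver_fallen_center in the frame of rails_mid between 0.023 and 0.034 m and x of driver_fallen_center in the frame of rails_mid between -0.013 and 0.013 m and z of driver_fallen_center in the frame of driver_left_center above 0.023 m and z of driver_fallen_center in the frame of driver_right_center below -0.023 m), for 0.3 s.
At the end, for the whole second after the job is handed in: Tray home on its catch (under 4 mm), key up; the driver that had fallen at rest on its long edge (within 7 degrees of upright, 14 of square, 13 mm of centred on the rails), at least about 3 mm clear of driver_left and driver_right; the other three still upright (value of joint tray below 0.004 m and value of joint release below 0.003 m and linear speed of driver_fallen below 0.02 m/s and angle between the y axis of driver_fallen_center and the z axis of unit, either way round below 0.12 rad and angle between the z axis of driver_fallen_center and the y axis of unit, either way round below 0.25 rad and z of driver_fallen_center in the frame of rails_mid between 0.023 and 0.034 m and x of driver_fallen_center in the frame of rails_mid between -0.013 and 0.013 m and z of driver_fallen_center in the frame of driver_left_center above 0.023 m and z of driver_fallen_center in the frame of driver_right_center below -0.023 m and angle between the y axis of each of driver_left_end_center, driver_left_center, driver_right_center and the z axis of unit, either way round below 0.15 rad); the robot touches nothing.
It fails at once if another driver is knocked over (angle between the y axis of any of driver_left_end_center, driver_left_center, driver_right_center and the z axis of unit, either way round above 0.5 rad).
It also fails if it takes over 72 s, if anything falls off the work surface, if the arm or the gripper's body presses on something with over 40 N, if the wrist force passes 120 N, or if a joint passes its speed limit or range.

## Robot

A 6-joint arm with a two-finger parallel gripper is mounted at the origin on the work surface; the furniture and walls round the work are solid. World frame = base frame: x ahead of the robot, y to its left, z up, the work surface at z = 0. Lengths are in m, angles in rad, forces in N, time in s.
With the tool pointing down it reaches from about 0.275 to 0.975 m from the base axis. Payload 8.4 kg.
Tool frame: the origin (TCP) lies at the very end of the fingers, on their centre line; the grasp point (between the pads) lies 19 mm behind it; z points along the fingers, y is the line along which they close (so a half turn about z gives the same grasp; the last joint's range is limited). The gripper opens to 92 mm and grips with 3 to 60 N. Pads are 20 mm wide; open, the fingers measure 128 mm over their backs; the gripper's body (75 mm by 189 mm) begins 69 mm behind the grasp point.
Start: joints at [-1.125, 0.353, 1.633, -0, 1.155, -0.002], TCP at [0.271, -0.563, 0.215] pointing down, gripper open.
Joint ranges: [-2.63, 2.63], [-0.92, 2.1], [0.06, 2.66], [-1.3, 4.44], [0, 2.69], [-3.02, 3.02]. Speed limits (rad/s): [2.22, 2.22, 2.79, 3.14, 3.14, 3.14].

## Interface

Orientations are given as a rotation vector (axis times angle).
In Python, from station import robot, eyes gives the robot as it stands.
- The arm moves only by the tool jog_arm, never from a script. Its argument "targets" is a list of rows, each a list of 7 numbers: the turn, a rotation vector about the tool's x, y, z in degrees, then the shift along the tool's x, y, z in m, then the gripper command: -1 is fully open, 1 is shut, values between are in proportion. A call has 1 to 10 rows; each row is the pose to reach, as a shift and turn from the pose commanded when the call began, along the tool's axes at that moment; what a row does not reach only later rows make up. A row lasts 1/10 s, in which the tool goes at most 50 mm and 8.59 degrees, less where a joint would pass 70% of its speed; a pose out of reach is approached as far as the arm can. A call with a gripper value outside its range is refused whole. The fingers move at their own pace and stop on an object; "grip_force" is the grip in N (left out, the last holds). Time passes only in rows, so rows that repeat a pose let the fingers close. It gives the time, the measured TCP pose, the force, the opening and the grip force at its end, in the units of the state.
- robot.get_state(): the state, without advancing time (a new reading comes with each control period).
- eyes.get_image(name): name is "scene" or "side" or "wrist"; returns the picture (400x640x3 uint8, red, green, blue); there is no depth.
- eyes.camera_params(name): a dict with "fx", "fy", "cx", "cy" (pixels), "R" (3x3) and "t" (3): a world point X has camera coordinates R X + t. Camera axes: x right, y down, z forward; pixel columns grow to the right and rows downward; lengths in m; the calibration is good to about 2 mm. A picture is of the moment at which its call begins: read the wrist's pose just before it. camera_params takes no time and is no camera call; for the wrist camera it gives the pose at the moment of the call.
- robot.finish_job(): hands the job in; it is judged then, once.
The state is a dict: "t": time; "joint_positions": joint angles; "joint_vel": joint speeds; "joint_efforts": joint torques, N m; "tcp_pos": TCP position; "tcp_rot": TCP orientation; "force": force on the tool from outside, world axes, zero at the start; "moment": the same for the moment, N m; "opening": finger opening in m; "grip_force": force on a finger pad.
Only numpy, scipy, OpenCV 4.12 (cv2) and the standard library are available. Lean on these libraries where they do the work, as an engineer would, in place of code of your own. Each camera call takes 0.05 s, during which the arm holds its last target. There are 200 camera calls.

## Working session

There is one attempt and no reset: what is moved stays moved. The work goes in short steps, Python scripts to look and compute and a tool call to move; the robot and the scene stay as the last step left them, time stands still between calls to the robot, and variables do not carry over. Pictures are saved under pics/ and viewed, at most 11 in all, crops included, and the job is handed in when it is done.

Besides the shell and the picture viewer there is one more tool, called after ">>>" by a JSON object that holds its "method" and its "body", one argument or row to a line. jog_arm: Moves the arm, as the interface text tells. Its arguments: {"type":"object","properties":{"targets":{"type":"array"},"grip_force":{"type":"number"}},"required":["targets"]}

```bash
ls; mkdir -p pics; python3 - <<'E'
from station import robot, eyes
import cv2,numpy as np
s=robot.get_state()
print(s['t'],s['tcp_pos'],s['tcp_rot'],s['opening'])
ims=[]
for n in ['scene','side']:
    p=eyes.camera_params(n);print(n,p['fx'],p['cx'],p['cy'],np.round(-p['R'].T@p['t'],3),np.round(p['R'],3).tolist())
    im=eyes.get_image(n)[:,:,::-1];cv2.imwrite(f'pics/{n}0.png',im)
E
```

```text
pics
0.0 [ 0.27042104 -0.56294973  0.2138863 ] [-3.06191561e+00 -6.97318409e-01  4.71568470e-04] 0.09136852956806019
scene 447.7644449914565 319.1603867619035 205.69572986519518 [0.077 0.42  0.599] [[-0.543, -0.84, -0.014], [-0.474, 0.32, -0.82], [0.694, -0.438, -0.572]]
side 423.87856289955874 314.47247408738286 200.19366675783158 [0.333 0.59  0.682] [[-0.889, -0.459, -0.007], [-0.306, 0.604, -0.736], [0.342, -0.652, -0.677]]
```

View pics/scene0.png

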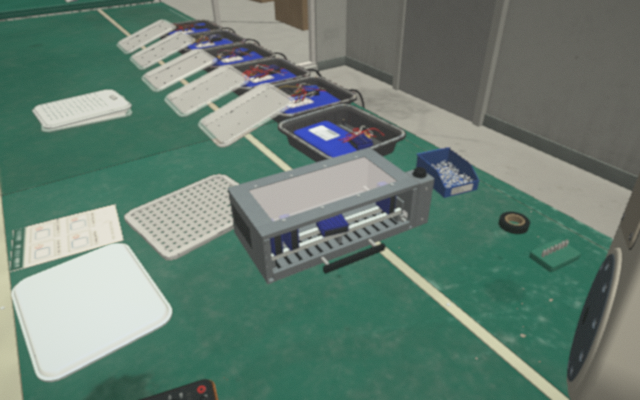

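View pics/side0.png

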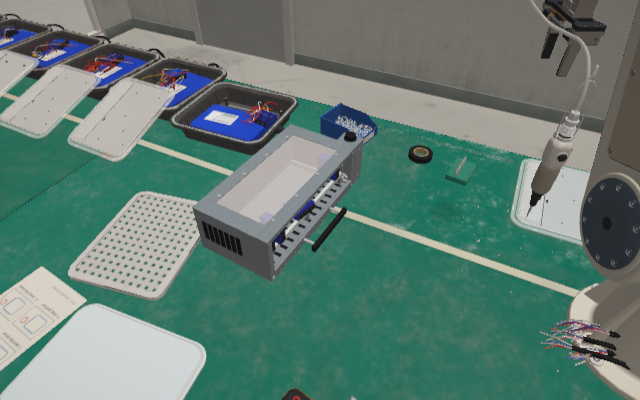

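The scene view shows the key at about (421,173) with the bar from (325,268) to (384,248). In the side view the key is at about (350,137) with the bar from (316,248) to (345,210). I'll triangulate these.

```bash
cat > h.py <<'E'
import cv2,numpy as np
from scipy.spatial.transform import Rotation as Ro
def ray(p,uv):
    d=p['R'].T@np.array([(uv[0]-p['cx'])/p['fx'],(uv[1]-p['cy'])/p['fy'],1.]);return -p['R'].T@p['t'],d/np.linalg.norm(d)
def plane(p,uv,z):
    c,d=ray(p,uv);return c+d*(z-c[2])/d[2]
def tri(p1,u1,p2,u2):
    A=np.zeros((3,3));b=np.zeros(3);rs=[ray(p1,u1),ray(p2,u2)]
    for c,d in rs:
        M=np.eye(3)-np.outer(d,d);A+=M;b+=M@c
    x=np.linalg.solve(A,b);return x,[np.linalg.norm(np.cross(x-c,d)) for c,d in rs]
def pix(p,X):
    c=p['R']@X+p['t'];return np.array([p['fx']*c[0]/c[2]+p['cx'],p['fy']*c[1]/c[2]+p['cy']])
def dark(im,box,th=45):
    x0,y0,x1,y1=box;m=(im[y0:y1,x0:x1].max(2)<th).astype(np.uint8)
    cs,_=cv2.findContours(m,cv2.RETR_EXTERNAL,cv2.CHAIN_APPROX_NONE);c=max(cs,key=cv2.contourArea).reshape(-1,2)+[x0,y0];return c
E
python3 - <<'E'
from h import *
from station import eyes
P={n:eyes.camera_params(n) for n in('scene','side')}
I={n:cv2.imread(f'pics/{n}0.png') for n in P}
for n,b in(('scene',(405,160,435,182)),('side',(338,125,364,148))):
    c=dark(I[n],b);print(n,'key',c.min(0),c.max(0),c.mean(0))
    top=[(c[:,0].min()+c[:,0].max())/2,c[:,1].min()+ (4 if n=='scene' else 4)]
    print(plane(P[n],top,.131))
E_={}
for n,b in(('scene',(315,238,395,278)),('side',(305,200,352,256))):
    c=dark(I[n],b,50);r=cv2.minAreaRect(c.astype(np.float32));bp=cv2.boxPoints(r);print(n,r)
    bp=bp[np.argsort(bp[:,0])] if n=='scene' else bp[np.argsort(-bp[:,1])]
    e=[bp[:2].mean(0),bp[2:].mean(0)];E_[n]=e
    print([plane(P[n],q,.018) for q in e])
for k in(0,1):print(tri(P['scene'],E_['scene'][k],P['side'],E_['side'][k]))
v=np.hstack([cv2.resize(I['scene'][120:290,220:440],None,fx=2,fy=2),cv2.resize(I['side'][115:285,190:370],None,fx=2,fy=2)]);cv2.imwrite('pics/c0.png',v)
E
```

```text
scene key [414 172] [424 176] [419.125      174.16666667]
[ 0.62031225 -0.16166537  0.131     ]
side key [344 132] [355 140] [349.9        136.33333333]
[ 0.63964237 -0.17075951  0.131     ]
scene ((353.47149658203125, 257.927978515625), (5.559467315673828, 63.69175338745117), 68.40469360351562)
[array([0.60025781, 0.08135128, 0.018     ]), array([ 0.59126985, -0.05468344,  0.018     ])]
side ((328.73052978515625, 229.18247985839844), (5.61899471282959, 53.41312026977539), 38.36748504638672)
[array([0.60344293, 0.08688689, 0.018     ]), array([ 0.59393635, -0.05735419,  0.018     ])]
(array([0.60866937, 0.07677995, 0.00718469]), [np.float64(0.0015794453957282612), np.float64(0.0015794453957282374)])
(array([ 0.59424288, -0.05796277,  0.01575636]), [np.float64(0.0011593390921243243), np.float64(0.0011593390921242762)])
```

View pics/c0.png

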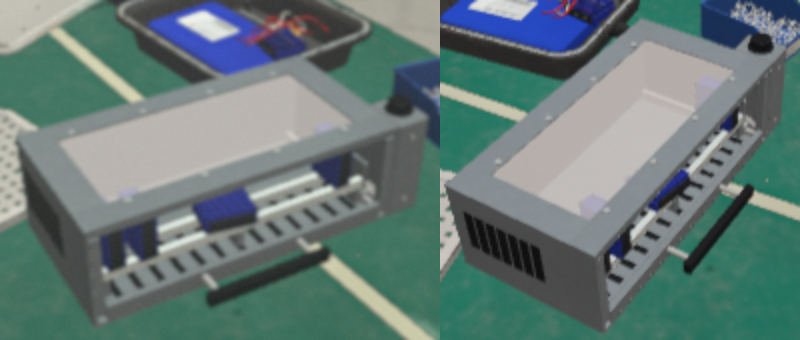

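The crop shows the tray closed, with two drivers standing at the left, the fallen one flat in the middle and one standing at the right. The key sits on the right pod, and the unit is yawed about -3.8°. Next I'll work out a move to above the key for a close look.

```bash
cat >> h.py <<'E'
def tool(th,tilt=0):  # th: yaw deg; tilt deg about tool y (right-hand)
    return Ro.from_euler('z',th,degrees=True)*Ro.from_euler('x',180,degrees=True)*Ro.from_euler('y',tilt,degrees=True)
def go(s,pos,R):
    R0=Ro.from_rotvec(s['tcp_rot']);print('turn',np.round(np.degrees((R0.inv()*R).as_rotvec()),2),'shift',np.round(R0.inv().apply(np.array(pos)-s['tcp_pos']),4))
E
python3 - <<'E'
from h import *
from station import robot,eyes
P={n:eyes.camera_params(n) for n in('scene','side')}
print('key',tri(P['scene'],(419.5,170.5),P['side'],(350,134.5)))
s=robot.get_state();go(s,(.60,-.15,.30),tool(86.2))
w=eyes.camera_params('wrist');R0=Ro.from_rotvec(s['tcp_rot'])
print('cam in tool',R0.inv().apply(-w['R'].T@w['t']-s['tcp_pos']),'fwd',R0.inv().apply(w['R'][2]),'right',R0.inv().apply(w['R'][0]),w['fx'])
E
```

```text
key (array([ 0.64561321, -0.1881278 ,  0.12283883]), [np.float64(7.283459917720837e-05), np.float64(7.283459917712996e-05)])
turn [-6.000e-02 -4.000e-02 -6.055e+01] shift [ 0.4759 -0.2297 -0.0858]
cam in tool [ 0.06888863 -0.00024485 -0.17036978] fwd [-2.48368081e-01  1.03822997e-04  9.68665724e-01] right [4.90273789e-04 9.99999880e-01 1.85258706e-05] 275.7977427111098
```

>>> {"method": "jog_arm", "body": {
  "targets": [
    [0, 0, -60.5, 0.476, -0.23, -0.086, 1],
    [0, 0, -60.5, 0.476, -0.23, -0.086, 1],
    [0, 0, -60.5, 0.476, -0.23, -0.086, 1],
    [0, 0, -60.5, 0.476, -0.23, -0.086, 1],
    [0, 0, -60.5, 0.476, -0.23, -0.086, 1],
    [0, 0, -60.5, 0.476, -0.23, -0.086, 1],
    [0, 0, -60.5, 0.476, -0.23, -0.086, 1],
    [0, 0, -60.5, 0.476, -0.23, -0.086, 1],
    [0, 0, -60.5, 0.476, -0.23, -0.086, 1],
    [0, 0, -60.5, 0.476, -0.23, -0.086, 1]
  ]
}}

```text
t: 1.1
tcp_pos: [0.579, -0.1756, 0.295]
tcp_rot: [-2.294, -2.146, 0.0]
force: [0.5, -0.1, -0.5]
opening: 0.014
grip_force: 0.0
```

>>> {"method": "jog_arm", "body": {
  "targets": [
    [0, 0, 0, 0, 0, 0, 1],
    [0, 0, 0, 0, 0, 0, 1],
    [0, 0, 0, 0, 0, 0, 1]
  ]
}}

```text
t: 1.4
tcp_pos: [0.5773, -0.1781, 0.2943]
tcp_rot: [-2.294, -2.145, 0.002]
force: [-0.3, 0.3, -0.8]
opening: 0.0004
grip_force: 0.0
```

```bash
python3 - <<'E'
from h import *
from station import robot,eyes
s=robot.get_state();print(s['t'],s['tcp_pos'],s['tcp_rot'],s['opening'])
w=eyes.camera_params('wrist');cv2.imwrite('pics/w1.png',eyes.get_image('wrist')[:,:,::-1]);np.savez('w1.npz',**w)
print('key expected',pix(w,np.array([.646,-.185,.131])))
E
```

```text
1.4 [ 0.5772786  -0.17810658  0.29426087] [-2.29441311e+00 -2.14469370e+00  1.60284768e-03] 0.0004263230242195542
key expected [377.6386441  187.10978391]
```

View pics/w1.png

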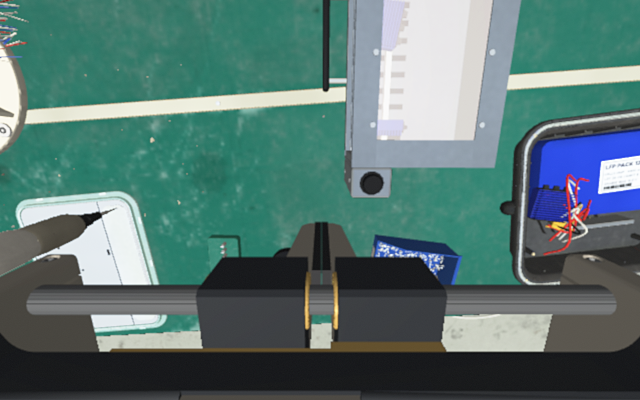

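The wrist view shows the key top at about (372,182), with the pod around it and the bar's right end at (326,88).

```bash
python3 - <<'E'
from h import *
from station import robot
w=dict(np.load('w1.npz'));im=cv2.imread('pics/w1.png')
c=dark(im,(355,165,392,200),50);(u,v),r=cv2.minEnclosingCircle(c.astype(np.float32));print(u,v,r)
k=plane(w,(u,v),.131);print('key',k)
a=plane(w,(325.5,88),.026);b=plane(w,(325.5,2),.026);print('bar r end',a,b,'yaw',np.degrees(np.arctan2(-(b-a)[0],(b-a)[1])))
# roof back edge / front edge
print('roof front-right, rear-right',plane(w,(350,168),.118),plane(w,(495,165),.118),plane(w,(521,5),.118))
s=robot.get_state();go(s,(k[0],k[1],.14),tool(86.2))
E
```

```text
371.241943359375 182.75807189941406 10.971659660339355
key [ 0.63823409 -0.17899458  0.131     ]
bar r end [ 0.59125167 -0.0527509   0.026     ] [0.59828951 0.05890183 0.026     ] yaw -3.6067697925214013
roof front-right, rear-right [ 0.6141164  -0.16096926  0.118     ] [ 0.79617467 -0.16934025  0.118     ] [0.80894671 0.00632973 0.118     ]
turn [-0.07  0.   -0.11] shift [0.0036 0.0611 0.1543]
```

>>> {"method": "jog_arm", "body": {
  "targets": [
    [0, 0, 0, 0.003, 0.061, 0.05, 1],
    [0, 0, 0, 0.003, 0.061, 0.1, 1],
    [0, 0, 0, 0.003, 0.061, 0.14, 1],
    [0, 0, 0, 0.003, 0.061, 0.155, 1],
    [0, 0, 0, 0.003, 0.061, 0.165, 1],
    [0, 0, 0, 0.003, 0.061, 0.171, 1],
    [0, 0, 0, 0.003, 0.061, 0.172, 1],
    [0, 0, 0, 0.003, 0.061, 0.172, 1]
  ]
}}

```text
t: 2.25
tcp_pos: [0.6398, -0.1793, 0.1247]
tcp_rot: [2.294, 2.144, 0.002]
force: [-1.7, -1.2, 3.4]
opening: 0.0004
grip_force: 1.6
```

>>> {"method": "jog_arm", "body": {
  "targets": [
    [0, 0, 0, 0, 0, 0.002, 1],
    [0, 0, 0, 0, 0, 0.003, 1],
    [0, 0, 0, 0, 0, 0.003, 1],
    [0, 0, 0, 0, 0, -0.04, 1],
    [0, 0, 0, 0.03, -0.03, -0.08, -1],
    [0, 0, 0, 0.07, -0.07, -0.12, -1],
    [0, 0, 0, 0.1, -0.1, -0.16, -1],
    [0, 0, 0, 0.12, -0.128, -0.18, -1],
    [0, 0, 0, 0.12, -0.128, -0.18, -1],
    [0, 0, 0, 0.12, -0.128, -0.18, -1]
  ]
}}

```text
t: 3.25
tcp_pos: [0.5196, -0.0486, 0.3058]
tcp_rot: [2.29, 2.146, 0.006]
force: [1.6, 0.1, 0.1]
opening: 0.0463
grip_force: 0.0
```

```bash
python3 - <<'E'
from h import *
from station import robot,eyes
s=robot.get_state();print(s['t'],s['tcp_pos'],s['tcp_rot'],s['opening'],s['joint_positions'])
w=eyes.camera_params('wrist');cv2.imwrite('pics/w2.png',eyes.get_image('wrist')[:,:,::-1]);np.savez('w2.npz',**w)
E
```

```text
3.25 [ 0.5195962  -0.04856816  0.30584433] [2.29010222 2.145615   0.00636438] 0.04631759299389265 [-9.66291097e-02  1.08282630e-01  1.74406381e+00  8.36704789e-04
  1.28401689e+00 -3.17395371e-02]
```

View pics/w2.png

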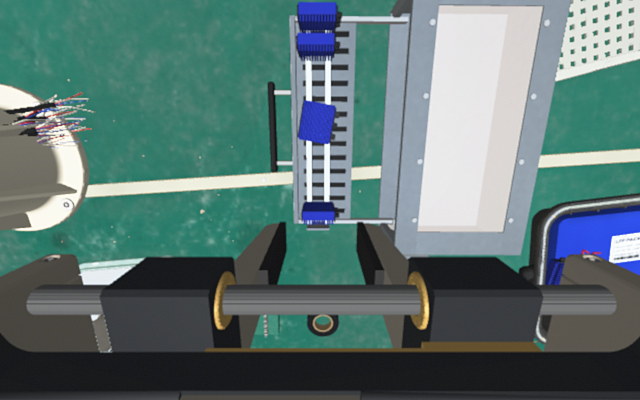

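The tray is out. The standing drivers show at about (317,15), (316,44) and (318,211). The fallen one is at (317,121), yawed slightly. Next I'll measure all four.

```bash
python3 - <<'E'
from h import *
w=dict(np.load('w2.npz'));im=cv2.imread('pics/w2.png')
b,g,r=[im[:,:,i].astype(int) for i in range(3)]
m=((b>80)&(b-g>50)&(b-r>50)).astype(np.uint8);m[:,:280]=0;m[:,350:]=0
cs,_=cv2.findContours(cv2.morphologyEx(m,cv2.MORPH_CLOSE,np.ones((3,3))),cv2.RETR_EXTERNAL,cv2.CHAIN_APPROX_NONE)
O=np.array([.6255,.0144]);X=np.array([.9977,-.068]);Y=np.array([.068,.9977])
def un(p):return np.round([(p[:2]-O)@X,(p[:2]-O)@Y],4)
for c in cs:
    if cv2.contourArea(c)<60:continue
    R=cv2.minAreaRect(c.astype(np.float32));x,y,ww,h=cv2.boundingRect(c)
    z=.066 if 90<R[0][1]<160 else .102
    bp=cv2.boxPoints(R);print(R,(x,y,ww,h),'centre',plane(w,R[0],z),un(plane(w,R[0],z)),[un(plane(w,q,z)).tolist() for q in bp])
# rails: bright pixels at some rows
for v in(75,165,190):
    row=im[v,295:345].min(1);print(v,[(295+i,int(row[i])) for i in range(50) if row[i]>185])
print('z.046 for col 308,327 row165',un(plane(w,(308,165),.046)),un(plane(w,(327,165),.046)))
E
```

```text
((318.0, 214.0), (20.0, 32.0), 90.0) (302, 204, 33, 21) centre [ 0.51245254 -0.09812667  0.102     ] [-0.1051 -0.12  ] [[-0.1277, -0.1052], [-0.0826, -0.1052], [-0.0822, -0.135], [-0.1281, -0.135]]
((316.27197265625, 122.00399017333984), (32.378265380859375, 40.159786224365234), 10.30484676361084) (298, 100, 38, 44) centre [0.51831571 0.02854802 0.066     ] [-0.1079  0.0068] [[-0.1363, -0.0169], [-0.1252, 0.0375], [-0.0803, 0.0299], [-0.0899, -0.0251]]
((316.3229675292969, 28.310768127441406), (38.31206130981445, 53.836769104003906), 1.9091525077819824) (297, 2, 40, 54) centre [0.52628582 0.13695061 0.102     ] [-0.1073  0.1155] [[-0.1321, 0.0864], [-0.1289, 0.1445], [-0.0835, 0.1434], [-0.0848, 0.0852]]
75 [(306, 235), (307, 245), (308, 245), (309, 245), (310, 246), (311, 222), (325, 207), (326, 247), (327, 246), (328, 245), (329, 249), (330, 215)]
165 [(306, 204), (307, 241), (308, 244), (309, 244), (310, 248), (311, 215), (324, 225), (325, 248), (326, 244), (327, 243), (328, 247), (329, 216)]
190 [(307, 234), (308, 247), (309, 246), (310, 248), (311, 227), (324, 215), (325, 248), (326, 245), (327, 245), (328, 248), (329, 226)]
z.046 for col 308,327 row165 [-0.1211 -0.0576] [-0.0914 -0.0575]
```

```bash
cat >> h.py <<'E'
O=np.array([.6255,.0144]);X=np.array([.9977,-.068]);Y=np.array([.068,.9977])
def gp(ux,uy,z,R,back=0):  # TCP position with grasp point at unit (ux,uy), height z, backed off
    g=np.r_[O+ux*X+uy*Y,z];return g+R.apply([0,0,.019-back])
E
python3 - <<'E'
from h import *
from station import robot
s=robot.get_state();R=tool(75.5,40);p=gp(-.1104,-.0063,.056,R,.08);print(p);go(s,p,R)
E
```

```text
[ 0.50510811 -0.02233942  0.10272871]
turn [-3.54 39.85 10.39] shift [ 0.0261 -0.0175  0.2015]
```

>>> {"method": "jog_arm", "body": {
  "targets": [
    [-0.7, 8, 2.1, 0.005, -0.004, 0.03, -1],
    [-1.4, 16, 4.2, 0.01, -0.007, 0.06, -1],
    [-2.1, 24, 6.2, 0.015, -0.01, 0.09, -1],
    [-2.8, 32, 8.3, 0.02, -0.014, 0.12, -1],
    [-3.5, 39.9, 10.4, 0.026, -0.0175, 0.15, -1],
    [-3.5, 39.9, 10.4, 0.026, -0.0175, 0.19, -1],
    [-3.5, 39.9, 10.4, 0.026, -0.0175, 0.2015, -1],
    [-3.5, 39.9, 10.4, 0.026, -0.0175, 0.2015, -1],
    [-3.5, 39.9, 10.4, 0.026, -0.0175, 0.2015, -1],
    [-3.5, 39.9, 10.4, 0.026, -0.0175, 0.2015, -1]
  ]
}}

```text
t: 4.3
tcp_pos: [0.5052, -0.0233, 0.103]
tcp_rot: [-2.068, -1.599, -0.75]
force: [0.1, 0.4, 0.0]
opening: 0.0918
grip_force: 0.0
```

```bash
python3 - <<'E'
from h import *
from station import robot,eyes
s=robot.get_state();print(s['t'],s['tcp_pos'],s['opening'],np.round(s['joint_positions'],2))
R=tool(75.5,40);go(s,gp(-.1104,-.0063,.056,R),R)
w=eyes.camera_params('wrist');im=eyes.get_image('wrist')[:,:,::-1].copy();
for q in((-.108,.0065),(-.1104,-.0063)):
    a=pix(w,np.r_[O+q[0]*X+q[1]*Y,.066]);print(a);cv2.circle(im,tuple(a.astype(int)),2,(0,255,255),-1)
cv2.imwrite('pics/w3.png',im)
E
```

```text
4.3 [ 0.50519561 -0.02328076  0.10299324] 0.0917789695143195 [-0.51  0.46  2.02  0.8   1.04 -0.8 ]
turn [-0.04  0.05 -0.08] shift [ 0.0006 -0.0003  0.0808]
[321.53309555 189.88980555]
[321.5432168  203.59907625]
```

View pics/w3.png

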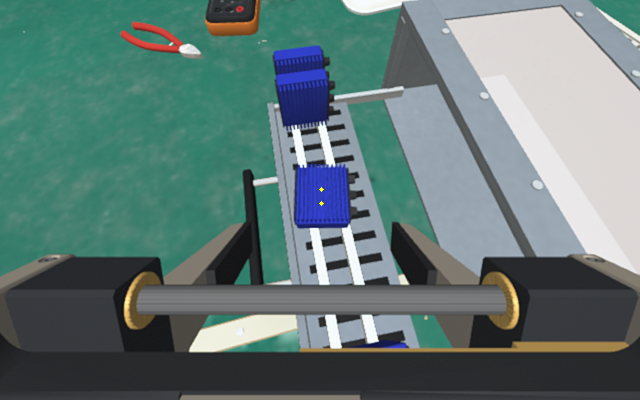

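The fallen driver is centred between the fingers, at (321,190). I'll go in along the tool axis and grip.

>>> {"method": "jog_arm", "body": {
  "targets": [
    [0, 0, 0, 0, 0, 0.04, -1],
    [0, 0, 0, -0.001, 0, 0.065, -1],
    [0, 0, 0, -0.002, 0, 0.079, -1],
    [0, 0, 0, -0.002, 0, 0.079, -1],
    [0, 0, 0, -0.002, 0, 0.079, 0],
    [0, 0, 0, -0.002, 0, 0.079, 0.2],
    [0, 0, 0, -0.002, 0, 0.079, 0.6],
    [0, 0, 0, -0.002, 0, 0.079, 0.6],
    [0, 0, 0, -0.002, 0, 0.079, 0.6],
    [0, 0, 0, -0.002, 0, 0.079, 0.6]
  ],
  "grip_force": 15
}}

```text
t: 5.35
tcp_pos: [0.5182, 0.0234, 0.0399]
tcp_rot: [-2.071, -1.596, -0.751]
force: [14.5, 2.2, -6.2]
opening: 0.0458
grip_force: 12.3
```

```bash
python3 - <<'E'
from h import *
from station import robot,eyes
s=robot.get_state();print(s['t'],s['tcp_pos'],s['opening'],s['grip_force'],s['force'])
im=eyes.get_image('wrist')[100:300,200:480,::-1].copy();cv2.imwrite('pics/w4.png',cv2.resize(im,None,fx=2,fy=2))
E
```

```text
5.35 [0.51815625 0.02341305 0.03985099] 0.045801991621195956 12.297323570237495 [14.47312622  2.21689855 -6.24046568]
```

View pics/w4.png

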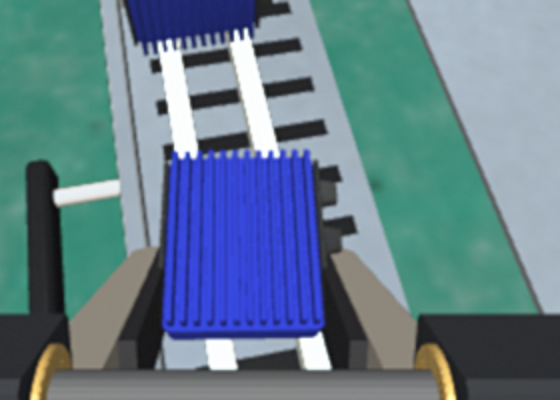

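The driver is held between the pads at 45.8 mm, flush, with the stubs clear of the pads. Now I'll lift.

>>> {"method": "jog_arm", "body": {
  "targets": [
    [0, 0, 0, 0.003, 0, -0.004, 0.6],
    [0, 0, 0, 0.013, 0, -0.015, 0.6],
    [0, 0, 0, 0.032, 0, -0.038, 0.6],
    [0, 0, 0, 0.055, 0, -0.065, 0.6],
    [0, 0, 0, 0.064, 0, -0.077, 0.6],
    [0, 0, 0, 0.064, 0, -0.077, 0.6],
    [0, 0, 0, 0.064, 0, -0.077, 0.6]
  ],
  "grip_force": 20
}}

```text
t: 6.1
tcp_pos: [0.516, 0.024, 0.1389]
tcp_rot: [-2.068, -1.596, -0.748]
force: [-0.5, 0.1, -2.2]
opening: 0.0461
grip_force: 20.0
```

```bash
python3 - <<'E'
from h import *
from station import robot,eyes
s=robot.get_state();print(s['t'],s['tcp_pos'],s['opening'],s['grip_force'],s['force'])
w=eyes.camera_params('wrist');im=eyes.get_image('wrist')[:,:,::-1]
b,g,r=[im[:,:,i].astype(int) for i in range(3)]
m=((b>80)&(b-g>50)&(b-r>50)).astype(np.uint8);m[:130]=0;m[270:]=0;m[:,:260]=0;m[:,390:]=0
c=max(cv2.findContours(m,0,2)[0],key=cv2.contourArea);print('held',cv2.minAreaRect(c),cv2.boundingRect(c))
# final: grip 12..16mm from centre; upright at unit (-.108,-.02)
R=tool(86.2,-50)
for z in(.19,.092):
    p=gp(-.108,-.02,z,R);print(z,p);go(s,p,R)
E
```

```text
6.1 [0.51602919 0.02399976 0.13894982] 0.04610681654138215 19.95217591524124 [-0.49962766  0.05701599 -2.16197991]
held ((320.01666259765625, 198.96524047851562), (139.3241424560547, 80.2639389038086), 89.01223754882812) (279, 130, 83, 140)
0.19 [ 0.51542379 -0.01273285  0.17778704]
turn [ -1.33 -89.71 -11.91] shift [-0.0024  0.0085 -0.0527]
0.092 [ 0.51542379 -0.01273285  0.07978704]
turn [ -1.33 -89.71 -11.91] shift [-0.0653  0.0089  0.0224]
```

>>> {"method": "jog_arm", "body": {
  "targets": [
    [0, 0, 0, -0.001, 0.003, -0.025, 0.6],
    [-0.1, -8, -1, -0.0024, 0.0085, -0.0527, 0.6],
    [-0.2, -16, -2.1, -0.0024, 0.0085, -0.0527, 0.6],
    [-0.4, -24, -3.2, -0.0024, 0.0085, -0.0527, 0.6],
    [-0.5, -32, -4.2, -0.0024, 0.0085, -0.0527, 0.6],
    [-0.6, -40, -5.3, -0.0024, 0.0085, -0.0527, 0.6],
    [-0.7, -48, -6.4, -0.0024, 0.0085, -0.0527, 0.6],
    [-0.8, -56, -7.4, -0.0024, 0.0085, -0.0527, 0.6],
    [-0.9, -64, -8.5, -0.0024, 0.0085, -0.0527, 0.6],
    [-1.1, -72, -9.6, -0.0024, 0.0085, -0.0527, 0.6]
  ]
}}

```text
t: 7.15
tcp_pos: [0.5158, -0.0122, 0.1777]
tcp_rot: [1.997, 1.799, -0.561]
force: [0.1, 0.8, -1.6]
opening: 0.0458
grip_force: 19.9
```

```bash
python3 - <<'E'
from h import *
from station import robot
s=robot.get_state();print(s['t'],s['tcp_pos'],s['opening'],np.round(s['joint_positions'],2))
R=tool(86.2,-50);go(s,gp(-.108,-.02,.19,R),R)
E
```

```text
7.15 [ 0.51576594 -0.01217509  0.17769161] 0.04576163776478333 [ 0.33  0.36  1.86 -0.56  1.22  0.71]
turn [ -0.17 -17.4   -2.22] shift [-0.0006 -0.0003  0.0002]
```

>>> {"method": "jog_arm", "body": {
  "targets": [
    [-0.1, -8, -1, 0, 0, 0, 0.6],
    [-0.2, -16, -2.1, 0, 0, 0, 0.6],
    [-0.2, -17.4, -2.2, 0, 0, 0, 0.6],
    [-0.2, -17.4, -2.2, 0, 0, 0, 0.6],
    [-0.2, -17.4, -2.2, 0, 0, 0, 0.6]
  ]
}}

```text
t: 7.65
tcp_pos: [0.5154, -0.0131, 0.178]
tcp_rot: [1.775, 1.656, -0.819]
force: [0.1, 0.5, -1.0]
opening: 0.0459
grip_force: 19.9
```

```bash
python3 - <<'E'
from h import *
from station import robot,eyes
s=robot.get_state();print(s['t'],s['tcp_pos'],s['opening'],np.round(s['joint_positions'],2))
R=tool(86.2,-50);go(s,gp(-.108,-.02,.092,R),R)
out=[]
for n in('scene','side'):
    p=eyes.camera_params(n);im=eyes.get_image(n)[:,:,::-1].copy()
    u=pix(p,np.r_[O-.108*X-.02*Y,.16]).astype(int);x=max(0,u[0]-65);y=max(0,u[1]-65)
    out.append(cv2.resize(im[y:y+150,x:x+130],None,fx=3,fy=3,interpolation=cv2.INTER_CUBIC));print(n,x,y)
cv2.imwrite('pics/c5.png',np.hstack(out))
E
```

```text
7.65 [ 0.51544511 -0.01307588  0.17799087] 0.04589014526042907 [ 0.45  0.5   1.82 -0.73  1.4   0.87]
turn [-0.11 -0.46 -0.11] shift [ 0.0749 -0.0001  0.0635]
scene 326 151
side 308 120
```

View pics/c5.png

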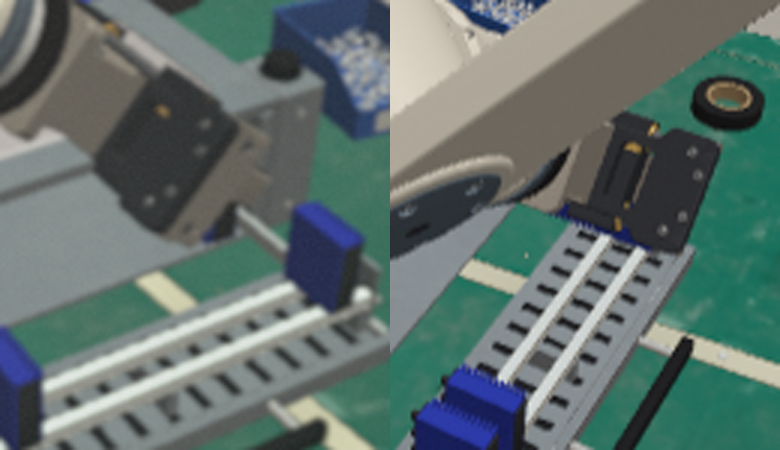

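The picture shows the gripper above the empty part of the rails with both neighbours standing. The held driver is hidden behind the fingers. I'll lower gently and watch for contact.

>>> {"method": "jog_arm", "body": {
  "targets": [
    [0, -0.4, 0, 0.02, 0, 0.017, 0.6],
    [0, -0.4, 0, 0.042, 0, 0.036, 0.6],
    [0, -0.4, 0, 0.06, 0, 0.051, 0.6],
    [0, -0.4, 0, 0.069, 0, 0.0585, 0.6],
    [0, -0.4, 0, 0.072, 0, 0.061, 0.6],
    [0, -0.4, 0, 0.072, 0, 0.061, 0.6]
  ]
}}

```text
t: 8.35
tcp_pos: [0.5161, -0.0129, 0.0847]
tcp_rot: [1.769, 1.649, -0.824]
force: [1.1, 0.0, -0.1]
opening: 0.0458
grip_force: 19.9
```

```bash
python3 - <<'E'
from h import *
from station import robot,eyes
s=robot.get_state();print(s['t'],s['tcp_pos'],s['force'])
w=eyes.camera_params('wrist');im=eyes.get_image('wrist')[:,:,::-1];cv2.imwrite('pics/w6.png',im)
E
```

```text
8.35 [ 0.51613603 -0.01290105  0.08466437] [ 1.08588603  0.02887153 -0.07526088]
```

View pics/w6.png

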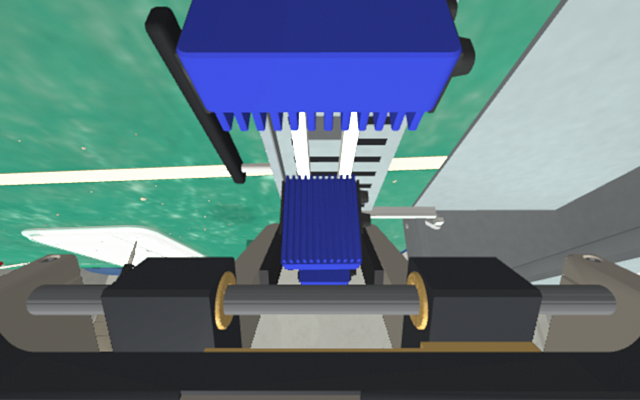

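The wrist view shows the held driver at (320,225), unchanged in the grip and in line with the rails. The left driver is clear. I'll lower in small steps.

>>> {"method": "jog_arm", "body": {
  "targets": [
    [0, 0, 0, 0.0016, 0, 0.0013, 0.6],
    [0, 0, 0, 0.0031, 0, 0.0026, 0.6],
    [0, 0, 0, 0.0031, 0, 0.0026, 0.6],
    [0, 0, 0, 0.0031, 0, 0.0026, 0.6]
  ]
}}

```text
t: 8.8
tcp_pos: [0.5159, -0.0126, 0.0802]
tcp_rot: [1.768, 1.65, -0.824]
force: [-0.1, -0.0, -0.8]
opening: 0.0458
grip_force: 19.9
```

>>> {"method": "jog_arm", "body": {
  "targets": [
    [0, 0, 0, 0.0008, 0, 0.0006, 0.6],
    [0, 0, 0, 0.0015, 0, 0.0013, 0.6],
    [0, 0, 0, 0.0015, 0, 0.0013, 0.6]
  ]
}}

```text
t: 9.1
tcp_pos: [0.5157, -0.0127, 0.079]
tcp_rot: [1.767, 1.648, -0.825]
force: [-3.2, 2.1, 7.5]
opening: 0.0461
grip_force: 20.0
```

Contact at 7.5 N. I'll ease off half a millimetre and let go.

>>> {"method": "jog_arm", "body": {
  "targets": [
    [0, 0, 0, -0.0004, 0, -0.0003, 0.6],
    [0, 0, 0, -0.0004, 0, -0.0003, 0.3],
    [0, 0, 0, -0.0004, 0, -0.0003, -0.05],
    [0, 0, 0, -0.0004, 0, -0.0003, -0.1],
    [0, 0, 0, -0.0004, 0, -0.0003, -0.5],
    [0, 0, 0, -0.0004, 0, -0.0003, -1],
    [0, 0, 0, -0.0004, 0, -0.0003, -1],
    [0, 0, 0, -0.0004, 0, -0.0003, -1],
    [0, 0, 0, -0.0004, 0, -0.0003, -1]
  ]
}}

```text
t: 10.0
tcp_pos: [0.5159, -0.0127, 0.0786]
tcp_rot: [1.768, 1.65, -0.824]
force: [1.3, -0.8, -0.8]
opening: 0.0887
grip_force: 0.0
```

```bash
python3 - <<'E'
from h import *
from station import robot,eyes
s=robot.get_state();print(s['t'],s['tcp_pos'],s['opening'],s['force'])
w=eyes.camera_params('wrist');im=eyes.get_image('wrist')[:,:,::-1]
cv2.imwrite('pics/w7.png',im[150:300,220:420])
old=cv2.imread('pics/w6.png')
for i in(old,im):
    b,g,r=[i[:,:,k].astype(int) for k in range(3)]
    m=((b>80)&(b-g>50)&(b-r>50)).astype(np.uint8);m[:165]=0;m[:,:250]=0;m[:,390:]=0;m[285:]=0
    c=max(cv2.findContours(m,0,2)[0],key=cv2.contourArea);print(cv2.minAreaRect(c),cv2.boundingRect(c))
E
```

```text
10.0 [ 0.51588825 -0.01266982  0.07856539] 0.0886661133185533 [ 1.32984959 -0.78069977 -0.78375241]
((321.0, 229.0), (80.0, 110.0), 0.0) (281, 174, 81, 111)
((320.0, 230.0), (108.0, 80.0), 90.0) (280, 176, 81, 109)
```

The driver stayed put when the fingers opened. I'll retract along the tool axis.

>>> {"method": "jog_arm", "body": {
  "targets": [
    [0, 0, 0, 0, 0, -0.02, -1],
    [0, 0, 0, 0, 0, -0.05, -1],
    [0, 0, 0, 0, 0, -0.09, -1],
    [0, 0, 0, 0, 0, -0.14, -1],
    [0, 0, 0, 0, 0, -0.18, -1],
    [0, 0, 0, 0, 0, -0.18, -1],
    [0, 0, 0, 0, 0, -0.18, -1]
  ]
}}

```text
t: 10.75
tcp_pos: [0.5252, 0.1254, 0.194]
tcp_rot: [1.767, 1.65, -0.823]
force: [-0.3, -0.2, -0.9]
opening: 0.0922
grip_force: 0.0
```

```bash
python3 - <<'E'
from h import *
from station import robot
s=robot.get_state();print(s['t'],s['tcp_pos'],s['opening'])
go(s,(.52,-.05,.31),tool(86.2))
E
```

```text
10.75 [0.52516106 0.12536625 0.19402976] 0.09216596701810055
turn [ 0.09 50.05 -0.11] shift [-0.2015  0.0069  0.0599]
```

>>> {"method": "jog_arm", "body": {
  "targets": [
    [0, 0, 0, -0.038, 0, -0.032, -1],
    [0, 7, 0, -0.08, 0, -0.05, -1],
    [0, 15, 0, -0.11, 0.003, -0.03, -1],
    [0, 23, 0, -0.15, 0.005, 0, -1],
    [0, 31, 0, -0.18, 0.007, 0.03, -1],
    [0, 39, 0, -0.2, 0.007, 0.06, -1],
    [0, 47, 0, -0.2, 0.007, 0.06, -1],
    [0, 50, 0, -0.2, 0.007, 0.06, 1],
    [0, 50, 0, -0.2, 0.007, 0.06, 1],
    [0, 50, 0, -0.2, 0.007, 0.06, 1]
  ]
}}

```text
t: 11.75
tcp_pos: [0.519, -0.0504, 0.3076]
tcp_rot: [2.298, 2.141, -0.005]
force: [0.1, 0.7, 0.0]
opening: 0.0702
grip_force: 0.0
```

```bash
python3 - <<'E'
from h import *
from station import robot,eyes
s=robot.get_state();print(s['t'],s['tcp_pos'],s['opening'],s['force'])
w=eyes.camera_params('wrist');im=eyes.get_image('wrist')[:,:,::-1].copy();np.savez('w8.npz',**w)
b,g,r=[im[:,:,i].astype(int) for i in range(3)]
m=((b>80)&(b-g>50)&(b-r>50)).astype(np.uint8);m[:,:280]=0;m[:,360:]=0
for c in cv2.findContours(m,0,1)[0]:
    if cv2.contourArea(c)<60:continue
    R=cv2.minAreaRect(c.astype(np.float32));x,y,ww,h=cv2.boundingRect(c)
    un=lambda q:[round(float(v),4) for v in((plane(w,q,.102)[:2]-O)@X,(plane(w,q,.102)[:2]-O)@Y)]
    print(np.round(R[0]),np.round(R[1]),round(R[2],1),un((x,y)),un((x+ww,y+h)))
v=np.zeros((460,800,3),np.uint8);v[:,:360]=cv2.resize(im[0:230,240:420],None,fx=2,fy=2)
p=eyes.camera_params('scene');sc=eyes.get_image('scene')[:,:,::-1]
v[:,360:]=cv2.resize(sc[130:303,235:400],(440,460));cv2.imwrite('pics/c8.png',v)
E
```

```text
11.75 [ 0.5189535  -0.05042673  0.30762646] 0.07016639768271825 [0.07624238 0.68025227 0.01718558]
[320. 215.] [14. 31.] 90.0 [-0.1271, -0.1143] [-0.0814, -0.1369]
[316. 139.] [14. 33.] 90.0 [-0.1305, -0.0092] [-0.0853, -0.0289]
[316.  42.] [23. 37.] 90.0 [-0.1304, 0.1115] [-0.0839, 0.0848]
[317.  14.] [27. 38.] 90.0 [-0.1296, 0.1432] [-0.083, 0.1135]
```

View pics/c8.png

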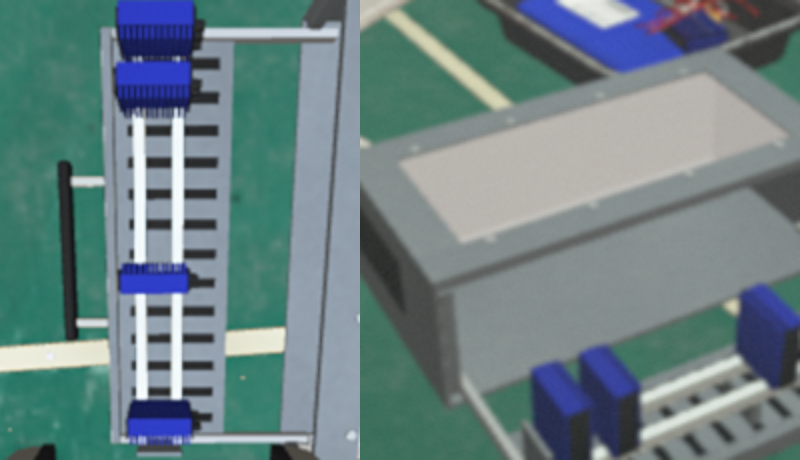

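All four drivers stand. The replaced one, about (316,139) in the wrist view, is square and centred at unit (-0.108, -0.019), with large gaps on both sides. Next is the push on the bar, with the fingers shut and the tool turned 90° and leaned back.

```bash
python3 - <<'E'
from h import *
from station import robot,eyes
s=robot.get_state()
w=dict(np.load('w8.npz'));R=tool(176.2,-25)
print(R.apply([0,0,1]),R.apply([1,0,0]))
def P(ux,z):return np.r_[O+ux*X,z]
s1=dict(s)
print('above');go(s,P(-.25,.16),R)
s2={'tcp_rot':R.as_rotvec(),'tcp_pos':P(-.25,.16)};print('down');go(s2,P(-.22,.014),R)
s3={'tcp_rot':R.as_rotvec(),'tcp_pos':P(-.22,.014)};print('push 100mm');go(s3,P(-.12,.014),R)
E
```

```text
[ 0.42168912 -0.02800856 -0.90630779] [-0.90431524  0.06006455 -0.42261826]
above
turn [-19.76 -19.49 -88.49] shift [ 0.0709 -0.1485  0.1478]
down
turn [-0. -0.  0.] shift [ 3.45e-02 -1.00e-04  1.45e-01]
push 100mm
turn [-0. -0.  0.] shift [-0.0906 -0.0002  0.0423]
```

>>> {"method": "jog_arm", "body": {
  "targets": [
    [-1.8, -1.8, -8, 0.01, -0.03, 0, 1],
    [-3.6, -3.5, -16, 0.03, -0.07, 0, 1],
    [-5.4, -5.3, -24, 0.05, -0.11, 0, 1],
    [-7.1, -7, -32, 0.071, -0.1485, 0.02, 1],
    [-8.9, -8.8, -40, 0.071, -0.1485, 0.05, 1],
    [-10.7, -10.6, -48, 0.071, -0.1485, 0.08, 1],
    [-12.5, -12.3, -56, 0.071, -0.1485, 0.11, 1],
    [-14.3, -14.1, -64, 0.071, -0.1485, 0.13, 1],
    [-16.1, -15.9, -72, 0.071, -0.1485, 0.148, 1],
    [-17.9, -17.6, -80, 0.071, -0.1485, 0.148, 1]
  ]
}}

```text
t: 12.85
tcp_pos: [0.3748, 0.0323, 0.1581]
tcp_rot: [0.29, 2.725, -0.018]
force: [0.0, 1.0, 0.5]
opening: 0.0006
grip_force: 0.0
```

```bash
python3 - <<'E'
from h import *
from station import robot
s=robot.get_state();print(s['t'],s['tcp_pos'],s['opening'],np.round(s['joint_positions'],2))
go(s,np.r_[O-.25*X,.16],tool(176.2,-25))
E
```

```text
12.85 [0.37477688 0.03232008 0.15812019] 0.0005522574662596057 [ 0.21 -0.17  2.45 -0.28  0.5  -0.93]
turn [-1.75 -1.92 -7.98] shift [-0.0021 -0.0006 -0.0012]
```

>>> {"method": "jog_arm", "body": {
  "targets": [
    [-1.7, -1.9, -8, -0.002, 0, 0, 1],
    [-1.7, -1.9, -8, -0.002, 0, 0, 1],
    [-1.7, -1.9, -8, -0.002, 0, 0, 1]
  ]
}}

```text
t: 13.15
tcp_pos: [0.3787, 0.0314, 0.1615]
tcp_rot: [0.109, 2.701, -0.019]
force: [1.1, 0.1, 0.8]
opening: 0.0004
grip_force: 0.0
```

>>> {"method": "jog_arm", "body": {
  "targets": [
    [0, 0, 0, 0.01, 0, 0.035, 1],
    [0, 0, 0, 0.02, 0, 0.07, 1],
    [0, 0, 0, 0.029, 0, 0.105, 1],
    [0, 0, 0, 0.034, 0, 0.13, 1],
    [0, 0, 0, 0.0345, 0, 0.145, 1],
    [0, 0, 0, 0.0345, 0, 0.145, 1],
    [0, 0, 0, 0.0345, 0, 0.145, 1]
  ]
}}

```text
t: 13.85
tcp_pos: [0.4157, 0.0295, 0.0405]
tcp_rot: [0.111, 2.737, -0.016]
force: [-0.2, -0.7, 0.1]
opening: -0.0001
grip_force: 0.0
```

```bash
python3 - <<'E'
from h import *
from station import robot
s=robot.get_state();print(s['t'],s['tcp_pos'],s['force'],np.round(s['joint_positions'],2))
R0=Ro.from_rotvec(s['tcp_rot']);print('unit',(s['tcp_pos'][:2]-O)@X,(s['tcp_pos'][:2]-O)@Y,R0.apply([0,0,1]))
for u in(-.19,-.10,-.06,-.042):go(s,np.r_[O+u*X,.015],tool(176.2,-25))
E
```

```text
13.85 [0.41570408 0.02949581 0.04050568] [-0.1697301  -0.74655142  0.0878175 ] [ 0.14  0.23  2.49 -1.29  0.08 -0.08]
unit -0.21033990846262512 0.0007949716442755706 [ 0.39070976 -0.02691741 -0.92012029]
turn [-0.07 -1.94 -0.85] shift [-0.0087 -0.0007  0.0314]
turn [-0.07 -1.94 -0.85] shift [-0.0915  0.0004  0.0667]
turn [-0.07 -1.94 -0.85] shift [-0.1283  0.0009  0.0823]
turn [-0.07 -1.94 -0.85] shift [-0.1449  0.0012  0.0894]
```

The wrist nearly straightened (joint 5 close to 0), so that lean is too much here. I'll go up and reduce it.

>>> {"method": "jog_arm", "body": {
  "targets": [
    [0, 0, 0, -0.006, 0, -0.03, 1],
    [0, 0, 0, -0.015, 0, -0.06, 1],
    [0, 5, 0, -0.022, 0, -0.078, 1],
    [0, 12, 0, -0.022, 0, -0.078, 1],
    [0, 18, 0, -0.022, 0, -0.078, 1],
    [0, 18, 0, -0.022, 0, -0.078, 1],
    [0, 18, 0, -0.022, 0, -0.078, 1]
  ]
}}

```text
t: 14.55
tcp_pos: [0.408, 0.0304, 0.1248]
tcp_rot: [0.113, 3.046, 0.003]
force: [0.6, -1.2, -1.2]
opening: 0.0002
grip_force: 0.0
```

```bash
python3 - <<'E'
from h import *
from station import robot
s=robot.get_state();print(s['t'],s['tcp_pos'],s['force'],np.round(s['joint_positions'],2))
R0=Ro.from_rotvec(s['tcp_rot']);print('unit',(s['tcp_pos'][:2]-O)@X,(s['tcp_pos'][:2]-O)@Y,R0.apply([0,0,1]))
go(s,np.r_[O-.22*X,.10],tool(176.2,-5))
go(s,np.r_[O-.22*X,.014],tool(176.2,-5))
E
```

```text
14.55 [0.40803706 0.03042604 0.12481956] [ 0.56728865 -1.2480555  -1.2019597 ] [ 0.08  0.09  2.22 -0.01  0.74 -1.41]
unit -0.21805254305967964 0.0012017031743118542 [ 0.0936732  -0.00140493 -0.99560201]
turn [ 0.28  0.37 -0.45] shift [ 0.0043 -0.0013  0.0245]
turn [ 0.28  0.37 -0.45] shift [ 0.0123 -0.0018  0.1101]
```

>>> {"method": "jog_arm", "body": {
  "targets": [
    [0.3, 0.4, -0.4, 0.008, -0.001, 0.04, 1],
    [0.3, 0.4, -0.4, 0.011, -0.0015, 0.08, 1],
    [0.3, 0.4, -0.4, 0.012, -0.0018, 0.105, 1],
    [0.3, 0.4, -0.4, 0.012, -0.0018, 0.11, 1],
    [0.3, 0.4, -0.4, 0.012, -0.0018, 0.11, 1]
  ]
}}

```text
t: 15.05
tcp_pos: [0.4007, 0.028, 0.0107]
tcp_rot: [0.105, 3.058, -0.01]
force: [-0.4, 0.3, 0.4]
opening: 0.0008
grip_force: 0.0
```

```bash
python3 - <<'E'
from h import *
from station import robot
s=robot.get_state();print(s['t'],s['tcp_pos'],s['force'],np.round(s['joint_positions'],2))
R0=Ro.from_rotvec(s['tcp_rot']);print('unit',(s['tcp_pos'][:2]-O)@X,(s['tcp_pos'][:2]-O)@Y,R0.apply([0,0,1]))
for u,t in((-.19,-5),(-.12,-10),(-.07,-15)):go(s,np.r_[O+u*X,.015],tool(176.2,t))
E
```

```text
15.05 [0.40074715 0.02801843 0.01070069] [-0.42016351  0.31994025  0.43658263] [ 0.08  0.34  2.31 -0.04  0.42 -1.39]
unit -0.22516197067045776 -0.0016960836215115117 [ 0.08096744 -0.00953993 -0.99667109]
turn [-0.24 -0.33 -0.12] shift [-0.0354  0.0017 -0.0014]
turn [-0.24 -5.33 -0.11] shift [-0.1052  0.0018  0.0043]
turn [ -0.25 -10.33  -0.1 ] shift [-0.155   0.0018  0.0083]
```

>>> {"method": "jog_arm", "body": {
  "targets": [
    [-0.2, -0.3, -0.1, -0.015, 0.001, -0.0025, 1],
    [-0.2, -0.3, -0.1, -0.023, 0.0017, -0.002, 1],
    [-0.2, -0.3, -0.1, -0.029, 0.0017, -0.0015, 1],
    [-0.2, -0.3, -0.1, -0.035, 0.0017, -0.0014, 1],
    [-0.2, -1, -0.1, -0.044, 0.0017, -0.001, 1],
    [-0.2, -2, -0.1, -0.054, 0.0018, 0, 1],
    [-0.2, -2.7, -0.1, -0.064, 0.0018, 0.001, 1],
    [-0.2, -3.5, -0.1, -0.074, 0.0018, 0.0018, 1],
    [-0.2, -4.3, -0.1, -0.084, 0.0018, 0.0026, 1],
    [-0.2, -5.3, -0.1, -0.093, 0.0018, 0.0034, 1]
  ]
}}

```text
t: 16.05
tcp_pos: [0.4924, 0.0235, 0.015]
tcp_rot: [0.1, 2.97, -0.008]
force: [-8.7, 4.0, 4.1]
opening: 0.0002
grip_force: 4.9
```

```bash
python3 - <<'E'
from h import *
from station import robot
s=robot.get_state();print(s['t'],s['tcp_pos'],s['force'],np.round(s['joint_positions'],2))
R0=Ro.from_rotvec(s['tcp_rot']);print('unit',(s['tcp_pos'][:2]-O)@X,(s['tcp_pos'][:2]-O)@Y,R0.apply([0,0,1]))
for u,t in((-.10,-13),(-.07,-15),(-.042,-15)):go(s,np.r_[O+u*X,.015],tool(176.2,t))
E
```

```text
16.05 [0.49235886 0.02354118 0.01504674] [-8.66048452  4.03655907  4.09427138] [ 0.06  0.39  2.18 -0.06  0.39 -1.39]
unit -0.133456517435042 6.655803790094946e-05 [ 0.16914804 -0.01128163 -0.98552609]
turn [-0.   -3.24 -0.05] shift [-0.033  -0.0001  0.0057]
turn [-0.01 -5.24 -0.05] shift [-0.0625 -0.0001  0.0108]
turn [-0.01 -5.24 -0.05] shift [-0.0901 -0.0001  0.0155]
```

>>> {"method": "jog_arm", "body": {
  "targets": [
    [0, -1, 0, -0.009, 0, 0.0015, 1],
    [0, -2, 0, -0.018, 0, 0.003, 1],
    [0, -2.7, 0, -0.027, 0, 0.0046, 1],
    [0, -3.2, 0, -0.036, 0, 0.0062, 1],
    [0, -3.8, 0, -0.045, 0, 0.0078, 1],
    [0, -4.5, 0, -0.053, 0, 0.0092, 1],
    [0, -5.2, 0, -0.06, 0, 0.0104, 1],
    [0, -5.2, 0, -0.066, 0, 0.0114, 1],
    [0, -5.2, 0, -0.072, 0, 0.0124, 1],
    [0, -5.2, 0, -0.076, 0, 0.0131, 1]
  ]
}}

```text
t: 17.05
tcp_pos: [0.5678, 0.0183, 0.0144]
tcp_rot: [0.097, 2.882, -0.013]
force: [-13.1, 2.8, 1.3]
opening: 0.0005
grip_force: 6.3
```

```bash
python3 - <<'E'
from h import *
from station import robot
s=robot.get_state();print(s['t'],s['tcp_pos'],s['force'],np.round(s['joint_positions'],2))
R0=Ro.from_rotvec(s['tcp_rot']);print('unit',(s['tcp_pos'][:2]-O)@X,(s['tcp_pos'][:2]-O)@Y,R0.apply([0,0,1]))
for u in(-.05,-.045,-.04):go(s,np.r_[O+u*X,.015],tool(176.2,-15))
E
```

```text
17.05 [0.56777146 0.01831216 0.01435222] [-13.11037134   2.7849777    1.33773836] [ 0.05  0.45  2.09 -0.09  0.34 -1.37]
unit -0.057861791422167186 -2.2382644475135575e-05 [ 0.25431786 -0.01745583 -0.96696314]
turn [-0.03 -0.23 -0.05] shift [-0.0078  0.      0.0014]
turn [-0.03 -0.23 -0.05] shift [-0.0126  0.      0.0027]
turn [-0.03 -0.23 -0.05] shift [-0.0174  0.      0.0039]
```

>>> {"method": "jog_arm", "body": {
  "targets": [
    [0, 0, 0, -0.002, 0, 0.0005, 1],
    [0, 0, 0, -0.004, 0, 0.001, 1],
    [0, 0, 0, -0.006, 0, 0.0015, 1],
    [0, 0, 0, -0.0075, 0, 0.002, 1],
    [0, 0, 0, -0.009, 0, 0.0023, 1],
    [0, 0, 0, -0.0105, 0, 0.0027, 1],
    [0, 0, 0, -0.0115, 0, 0.003, 1],
    [0, 0, 0, -0.0125, 0, 0.0033, 1],
    [0, 0, 0, -0.0125, 0, 0.0033, 1]
  ]
}}

```text
t: 17.95
tcp_pos: [0.5809, 0.0175, 0.0145]
tcp_rot: [0.097, 2.881, -0.013]
force: [-8.6, 1.9, -2.1]
opening: 0.0003
grip_force: 4.1
```

>>> {"method": "jog_arm", "body": {
  "targets": [
    [0, 0, 0, -0.001, 0, 0.0003, 1],
    [0, 0, 0, -0.002, 0, 0.0005, 1],
    [0, 0, 0, -0.002, 0, 0.0005, 1]
  ]
}}

```text
t: 18.25
tcp_pos: [0.5832, 0.0173, 0.0146]
tcp_rot: [0.097, 2.881, -0.013]
force: [-7.9, 1.4, -3.0]
opening: 0.0007
grip_force: 3.7
```

>>> {"method": "jog_arm", "body": {
  "targets": [
    [0, 0, 0, -0.001, 0, 0.0003, 1],
    [0, 0, 0, -0.0015, 0, 0.0004, 1],
    [0, 0, 0, -0.0015, 0, 0.0004, 1]
  ]
}}

```text
t: 18.55
tcp_pos: [0.5845, 0.0172, 0.0145]
tcp_rot: [0.097, 2.881, -0.013]
force: [-8.6, 1.7, -2.7]
opening: 0.0008
grip_force: 4.1
```

>>> {"method": "jog_arm", "body": {
  "targets": [
    [0, 0, 0, -0.001, 0, 0.0003, 1],
    [0, 0, 0, -0.0015, 0, 0.0004, 1],
    [0, 0, 0, -0.0015, 0, 0.0004, 1]
  ]
}}

```text
t: 18.85
tcp_pos: [0.5861, 0.0171, 0.0145]
tcp_rot: [0.097, 2.881, -0.013]
force: [-9.1, 2.3, -2.9]
opening: 0.0004
grip_force: 4.1
```

>>> {"method": "jog_arm", "body": {
  "targets": [
    [0, 0, 0, -0.001, 0, 0.0003, 1],
    [0, 0, 0, -0.0015, 0, 0.0004, 1],
    [0, 0, 0, -0.0015, 0, 0.0004, 1]
  ]
}}

```text
t: 19.15
tcp_pos: [0.5867, 0.0171, 0.0144]
tcp_rot: [0.097, 2.883, -0.013]
force: [-12.3, 1.8, 2.5]
opening: 0.0007
grip_force: 6.1
```

>>> {"method": "jog_arm", "body": {
  "targets": [
    [0, 0, 0, -0.001, 0, 0.0003, 1],
    [0, 0, 0, -0.0015, 0, 0.0004, 1],
    [0, 0, 0, -0.0015, 0, 0.0004, 1]
  ]
}}

```text
t: 19.45
tcp_pos: [0.5869, 0.017, 0.0142]
tcp_rot: [0.097, 2.885, -0.013]
force: [-17.6, 4.1, 7.7]
opening: 0.0007
grip_force: 8.9
```

It's on the stop. I'll back off slowly, then retreat upwards.

>>> {"method": "jog_arm", "body": {
  "targets": [
    [0, 0, 0, 0.003, 0, -0.0008, 1],
    [0, 0, 0, 0.006, 0, -0.0015, 1],
    [0, 0, 0, 0.009, 0, -0.0023, 1],
    [0, 0, 0, 0.015, 0, -0.004, 1],
    [0, 0, 0, 0.03, 0, -0.008, 1],
    [0, 0, 0, 0.05, 0, -0.015, 1],
    [0, 0, 0, 0.05, 0, -0.05, 1],
    [0, 0, 0, 0.06, 0, -0.1, 1],
    [0, 0, 0, 0.06, 0, -0.15, 1],
    [0, 0, 0, 0.06, 0, -0.15, 1]
  ]
}}

```text
t: 20.45
tcp_pos: [0.4987, 0.0238, 0.1518]
tcp_rot: [0.096, 2.863, -0.01]
force: [0.7, -0.7, 0.2]
opening: 0.0004
grip_force: 0.0
```

```bash
python3 - <<'E'
from h import *
from station import robot,eyes
s=robot.get_state();print(s['t'],s['tcp_pos'],s['force'])
I=[eyes.get_image(n)[:,:,::-1] for n in('scene','side')]
v=np.hstack([cv2.resize(I[0][120:290,220:440],None,fx=2,fy=2),cv2.resize(I[1][115:285,190:370],None,fx=2,fy=2)]);cv2.imwrite('pics/c9.png',v)
E
```

```text
20.45 [0.498725   0.02381604 0.15179648] [ 0.66024216 -0.67914801  0.23051198]
```

View pics/c9.png

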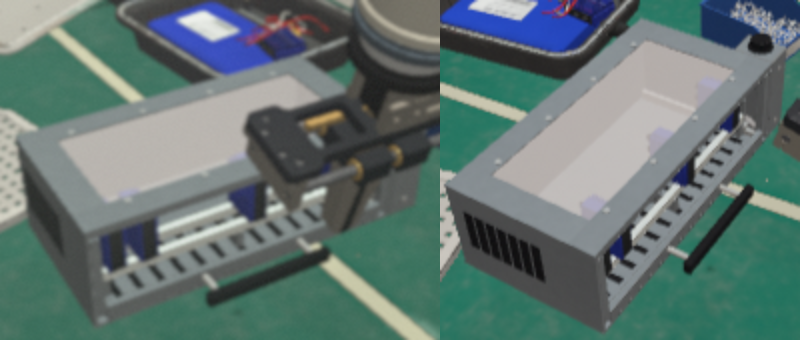

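The tray is home, with the bar in the same place as at the start. All the drivers stand upright in the unit, and the arm is clear of everything.

```bash
python3 -c "
from station import robot
print(robot.finish_job())"
```

```text
the job is handed in; nothing more can be done
None
```

I handed the job in at about 20.5 s on the robot clock: the tray sprang out on the release key, the fallen driver is upright and square between its neighbours, and the tray is pushed home and staying shut. No verdict came back; the last pictures show the tray closed and no driver knocked over.

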